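Ring up and serve a portion of biscuits

ROBOT

A 6-joint arm with a two-finger parallel gripper is mounted at the origin on the work surface. World frame = base frame: x ahead of the robot, y to its left, z up, the work surface at z = 0. Lengths are in m, angles in rad, forces in N, time in s.
With the tool pointing down it reaches from about 0.35 to 0.775 m from the base axis. Payload 7.3 kg.
Tool frame: the origin (TCP) lies at the centre of the arm's flange, where the gripper is bolted on; the fingertips stand 178 mm ahead of it and the grasp point (between the pads) lies 159 mm ahead of it; z points along the fingers, y is the line along which they close (so a half turn about z gives the same grasp; the last joint's range is limited). The gripper opens to 92 mm and grips with 3 to 60 N. Pads are 19 mm wide; open, the fingers measure 130 mm over their backs; the gripper's body (75 mm by 190 mm) begins 47 mm behind the grasp point.
Start: joints at [-1.483, 0.342, 1.524, -0, 1.275, -0.146], TCP at [0.122, -0.511, 0.405] pointing down, gripper open.
Joint ranges: [-2.53, 2.53], [-0.77, 2.02], [0.04, 2.7], [-1, 4.14], [0.28, 2.66], [-3.11, 3.11]. Speed limits (rad/s): [2.57, 2.57, 3.14, 3.14, 3.14, 3.14].

INTERFACE

Orientations are given as [roll, pitch, yaw] about the fixed x, y, z axes, in that order (R = Rz(yaw) Ry(pitch) Rx(roll)).
In Python, from cell import telemetry, vision, ticket gives the robot as it stands.
- The arm moves only by the shell command python3 -m crank 'ROWS' [FORCE]. ROWS is JSON, a list of rows, each a list of 5 numbers: the gripper command: -1 is shut, 1 is fully open, values between are in proportion, then the shift along the tool's x, y, z in mm, then the turn about the tool's z in rad. In form: [[fingers, dx, dy, dz, roll], ...]. A call has 1 to 12 rows; each row is the pose to reach, as a shift and turn from the pose commanded when the call began, along the tool's axes at that moment; what a row does not reach only later rows make up. A row lasts 1/12 s, in which the tool goes at most 41.7 mm and 7.16 degrees, less where a joint would pass 70% of its speed; a pose out of reach is approached as far as the arm can. A call with a gripper value outside its range is refused whole. The fingers move at their own pace and stop on an object; FORCE is the grip in N (left out, the last holds). Time passes only in rows, so rows that repeat a pose let the fingers close. It gives the time, the measured TCP pose, the force, the opening and the grip force at its end, in the units of the state.
- telemetry.observe(): the state, without advancing time (a new reading comes with each control period).
- vision.read_camera(name): name is "scene" or "side" or "wrist"; returns (picture, depth): 420x560x3 uint8, red, green, blue; 420x560 float32, m along the optical axis (not along the pixel's ray), 0 where there is no reading.
- vision.get_calibration(name): a dict with "camera_matrix" (3x3 intrinsics, pixels), "rvec" (rotation vector, rad) and "tvec" (3), from world to camera coordinates, as OpenCV has them. Camera axes: x right, y down, z forward; pixel columns grow to the right and rows downward; lengths in m; the calibration is good to about 2 mm. A picture is of the moment at which its call begins: read the wrist's pose just before it. get_calibration takes no time and is no camera call; for the wrist camera it gives the pose at the moment of the call.
- ticket.hand_in(): hands the job in; it is judged then, once.
The state is a dict: "time": time; "qpos": joint angles; "qvel": joint speeds; "joint_efforts": joint torques, N m; "tool_pos": TCP position; "tool_rot": TCP orientation; "contact_force": force on the tool from outside, world axes, zero at the start; "torque": the same for the moment, N m; "opening": finger opening in m; "grip_force": force on a finger pad.
Only numpy, scipy, OpenCV 4.12 (cv2) and the standard library are available. Lean on these libraries where they do the work, as an engineer would, in place of code of your own. Each camera call takes 0.05 s, during which the arm holds its last target. There are 200 camera calls.

TASK

Ring up a portion: take the hand scanner from its rubber mat, hold its window steady for about two seconds straight above the middle of the code on the white price card, about a hand's width up, then lay it back on its mat and let go. Then pull the biscuit dispenser's spring-loaded gate out by its upright grip until its pointer is level with the mark on the guide rail and keep it there: finish while still holding it at the mark, since it springs shut if let go. Leave the cup under the chute and the other loose things on the table where they stand.

Things in the scene. Friction and masses are not known exactly. Their poses are not given: they have to be found in the camera images.
- scanner_center (a point): grey hand scanner lying flat on the rubber mat, 155 mm long; this point is in the middle of its handle, half-way up, 17 mm above its underside, close to its centre of mass. Own x points along the scanner to the head, z up. The handle is a bar 34 mm wide (y) and 34 mm high, from 80 mm behind this point to 30 mm ahead of it; the head is 60 mm wide, 38 mm high, from 30 to 75 mm ahead. 0.11 to 0.22 kg. Its start heading varies and points roughly away from the robot
- scanner_window (a point): the scanner's reading window, in the underside of the head; 52.5 mm ahead of (own x) and 17 mm below the handle point. It looks straight down (own -z); reads a code centred within 22 mm of its line of sight, 30 to 160 mm away, held still with the scanner about level
- code (a point): middle of the black square code, 52 mm wide, on the upper face of the flat white price card (100 mm x 140 mm, 3 mm thick, fixed on the table)
- mat: black rubber mat, fixed, 200 mm (own x) x 130 mm (own y), 4 mm thick; origin at the centre of its underside on the table. Scanner and mat lie to the robot's left or right, the price card on the other side
- dispenser: biscuit dispenser fixed to the table: steel foot 220 x 150 mm, rear column, grey deck 112 to 153 mm high, round clear hopper (118 mm in diameter, centred on the origin) up to 338 mm. Origin: centre of the underside of the foot. Own -x is the front, towards the robot, and the direction in which the gate is pulled
- gate (a joint): how far the gate is pulled out, in m: 0 shut, stops at 0.090. A spring pulls it shut: 6 N at 0, plus 1 N for each further 10 mm
- gate_grip (a point): centre of the gate's upright black grip: a block 22 mm (dispenser's x) x 30 mm (dispenser's y) x 50 mm high standing on the gate plate, its middle 163 mm and its top 188 mm above the table, 145 mm in front of the dispenser's origin when shut (86 mm in front of the hopper). It moves with the gate and has the dispenser's axes
- gate_pointer (a point): tip of the gate's pointer, a thin steel finger 6 mm wide that sticks out to own +y from the foot of the grip, 78 mm from the grip's centre line and level with it in x; 135 mm above the table
- mark: the mark: a small black clip with a 5 mm thin upright fin on the guide rail beside the gate, top 143 mm above the table, its origin in the fin's plane, about 82 mm to own +y of the gate's centre line; same axes as the dispenser. It sits 40 to 65 mm in front of the pointer of the shut gate. The pointer is at the mark when both are level along the dispenser's x, to within 7 mm
- chute_cup: open white paper cup, 70 mm wide at the rim, 78 mm high, standing loose on the dispenser's foot under the chute; origin at its underside. Leave alone
- cup_stack: loose stack of white paper cups, 77 mm in diameter, 180 mm high; origin at its underside. Leave alone
- jar: loose clear square jar of green biscuits, 85 mm wide, 180 mm high; origin at its underside. Leave alone
- jar_lid: loose round red jar lid, 86 mm in diameter, 16 mm high, lying in front of the dispenser; origin at its underside. Leave alone
- spare_cup: loose white paper cup, 70 mm wide, 78 mm high; origin at its underside. Leave alone
Not all that is in view belongs to the job. Leave any yellow look-alike of the part that bears scanner_center alone. There is more than one size of the part that bears code; the job needs the smaller.

How it is judged:
On the way, in this order (a step that is already met when the one before it is completed fails the run):
1. the held scanner's window is kept steady above the code, level, within 22 mm of its middle and 30 to 160 mm up, for 1 s (x of code in the frame of scanner_window between -0.022 and 0.022 m and y of code in the frame of scanner_window between -0.022 and 0.022 m and z of code in the frame of scanner_window between -0.16 and -0.03 m and angle between scanner_window's own z axis and vertical below 0.35 rad and linear speed of scanner below 0.03 m/s and angular speed of scanner below 0.2 rad/s and contact force between the fingers and scanner above 1 N), for 1 s.
2. the scanner lies flat on its mat again, let go and at rest (x of scanner_center in the frame of mat between -0.07 and 0.07 m and y of scanner_center in the frame of mat between -0.05 and 0.05 m and height (world z) of scanner_center below 0.032 m and angle between scanner_center's own z axis and vertical below 0.15 rad and linear speed of scanner below 0.03 m/s and contact force between each of the arm, the fingers and scanner below 0.1 N), for 0.2 s.
3. the gate is pulled out to the mark and kept there by the fingers (x of gate_pointer in the frame of mark between -0.007 and 0.007 m and velocity of joint gate between -0.01 and 0.01 m/s and contact force between the fingers and gate above 2 N), for 0.5 s.
At the end, for the whole second after the job is handed in: The fingers still hold the gate still (more than 2 N of contact) with its pointer within 7 mm of the mark, and the scanner lies flat and released with its handle's middle on the mat (within 70 mm along and 50 mm across of its centre) (all of step 2 and all of step 3); the arm keeps its last pose, push and grip.
It fails at once if one of the loose bystanders (cup under the chute, cup stack, jar, jar lid, spare cup) is moved more than 30 mm or tipped ((distance of chute_cup from where it was at the start of the episode above 0.03 m or angle between chute_cup's own z axis and vertical above 0.35 rad) or (distance of cup_stack from where it was at the start of the episode above 0.03 m or angle between cup_stack's own z axis and vertical above 0.35 rad) or (distance of jar from where it was at the start of the episode above 0.03 m or angle between jar's own z axis and vertical above 0.35 rad) or (distance of jar_lid from where it was at the start of the episode above 0.03 m or angle between jar_lid's own z axis and vertical above 0.35 rad) or (distance of spare_cup from where it was at the start of the episode above 0.03 m or angle between spare_cup's own z axis and vertical above 0.35 rad)).
It also fails if it takes over 70 s, if anything falls off the work surface, if the arm or the gripper's body presses on something with over 40 N, if the wrist force passes 120 N, or if a joint passes its speed limit or range.

## Working session

There is one attempt and no reset: what is moved stays moved. The work goes in short steps, Python scripts to look and compute and a shell command to move; the robot and the scene stay as the last step left them, time stands still between calls to the robot, and variables do not carry over. Pictures are saved under pics/ and viewed, at most 10 in all, crops included, and the job is handed in when it is done.

```bash
ls; mkdir -p pics; cat > h.py <<'E'
import numpy as np, cv2
from cell import telemetry, vision, ticket
from scipy.spatial.transform import Rotation as Ro
def cloud(n):
    c=vision.get_calibration(n); im,d=vision.read_camera(n)
    K=np.array(c["camera_matrix"]);R=cv2.Rodrigues(np.array(c["rvec"],float))[0];t=np.array(c["tvec"],float).ravel()
    v,u=np.indices(d.shape)
    P=np.stack([(u-K[0,2])/K[0,0]*d,(v-K[1,2])/K[1,1]*d,d],-1)
    W=(P-t)@R
    W[d==0]=np.nan
    return im,W
def save(n,im): cv2.imwrite('pics/'+n,im[...,::-1])
E
python3 - <<'E'
from h import *
print(telemetry.observe())
ims=[]
for n in("scene","side"):
    im,W=cloud(n); np.savez('/tmp/'+n,im=im,W=W); save(n+'1.png',im)
E
```

```text
pics
{'time': 0.0, 'qpos': array([-1.48299405e+00,  3.42692986e-01,  1.52503351e+00, -1.48513113e-05,
        1.27538732e+00, -1.45958268e-01]), 'qvel': array([ 0.00053698, -0.00149373,  0.00123542,  0.00042673, -0.00041957,
       -0.00076872]), 'joint_efforts': array([-1.67695100e-03, -4.31242025e+01, -2.44223410e+01,  7.15413317e-02,
        5.57461591e-02, -1.24529652e-04]), 'tool_pos': array([ 0.12163787, -0.51056617,  0.40405443]), 'tool_rot': array([-3.14008560e+00, -2.07188068e-04,  2.33764724e-01]), 'contact_force': array([ 0.4024163 ,  0.35691097, -0.32047951]), 'torque': array([-0.0205323 ,  0.02124529, -0.01550356]), 'grip_force': 0.0, 'opening': 0.09213428097092456}
```

View pics/scene1.png

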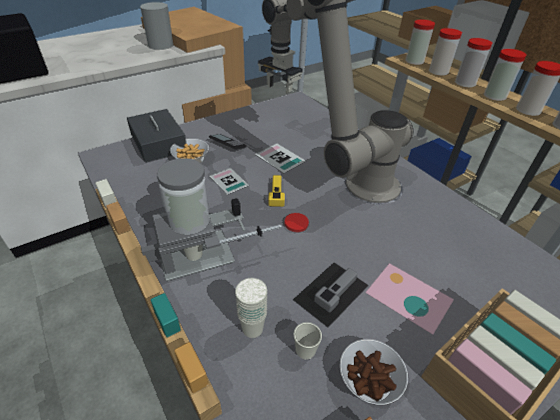

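View pics/side1.png

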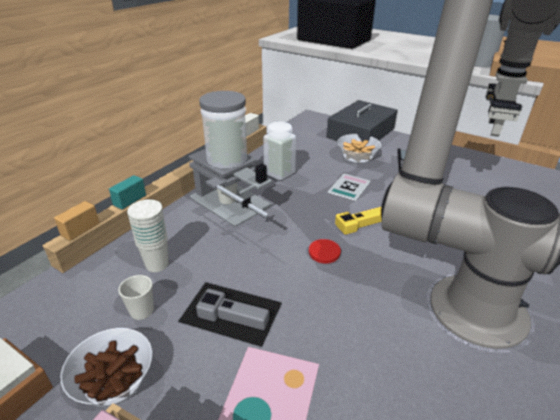

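The scene shows the mat and grey scanner at (332,293), two cards at (230,180) and (281,157), a yellow look-alike at (277,190), the black grip at (236,207) and the lid at (296,222). In the side view, the scanner is at (232,308), the grip at (261,172), and the rail clip near (270,208).

```bash
python3 - <<'E'
from h import *
def rect(P,t):
    r=cv2.minAreaRect((P[:,:2]*1000).astype(np.float32)); b=cv2.boxPoints(r)
    print(t,len(P),'c',np.round(r[0],1),'size',np.round(r[1],1),'ang',round(r[2],1),'z',np.round(np.nanmedian(P[:,2])*1000,1))
for n,pts,mats in (("scene",dict(cardA=(230,180),cardB=(281,157),lid=(296,222),grip=(236,207),yellow=(277,190)),(270,360,300,370)),("side",dict(cardA=(349,186),lid=(325,250),grip=(261,172),clip=(270,208)),(280,345,175,285))):
    f=np.load(f'/tmp/{n}.npz');im=f['im'].astype(int);W=f['W']
    print(n)
    for k,(u,v) in pts.items(): print(k,np.round(W[v,u]*1000,0))
    a,b,c,d=mats
    w=W[a:b,c:d].reshape(-1,3) if n=='side' else W[260:330,290:372].reshape(-1,3)
    i=(im[a:b,c:d] if n=='side' else im[260:330,290:372]).reshape(-1,3)
    s=w[:,2]>0.022; 
    rect(w[s&(w[:,2]<.06)],'scanner'); rect(w[(w[:,2]>0.030)&(w[:,2]<.06)],'scanner top')
    rect(w[(i.max(1)<45)&(w[:,2]<.02)|(s&(w[:,2]<.03))],'mat')
    # black things at height around grip
    z=W[...,2]; m=(im.max(2)<70)&(z>.13)&(z<.2)&(W[...,0]>.2)&(W[...,0]<.9)&(abs(W[...,1])<.4)
    nl,l,st,ce=cv2.connectedComponentsWithStats(m.astype(np.uint8))
    for j in range(1,nl):
        if st[j,4]>6: rect(W[l==j],f'blk {ce[j].round()} zmax {W[l==j][:,2].max():.3f}')
    # white cards
    m=(im.min(2)>120)&(z<.015)&(W[...,0]>0)&(W[...,0]<1)&(W[...,1]<0.0)
    m=cv2.morphologyEx(m.astype(np.uint8),cv2.MORPH_CLOSE,np.ones((9,9)))
    nl,l,st,ce=cv2.connectedComponentsWithStats(m)
    for j in range(1,nl):
        if st[j,4]>80: rect(W[(l==j)&~np.isnan(z)],f'wht {ce[j].round()}')
E
python3 - <<'E'
import cv2
a=cv2.imread('pics/scene1.png');b=cv2.imread('pics/side1.png')
x=cv2.resize(a[130:265,150:320],(800,600)[:1]+(635,))[:600]
import numpy as np
x=cv2.resize(a[135:265,150:310],(480,390),interpolation=2);y=cv2.resize(b[150:235,180:290],(480,371),interpolation=2)
x=cv2.resize(x,(400,325));y=cv2.resize(y,(400,309));o=np.zeros((325,800,3),np.uint8);o[:,:400]=x;o[:309,400:]=y
cv2.imwrite('pics/crop1.png',o)
E
```

```text
scene
cardA [ 473. -319.    4.]
cardB [ 208. -348.    3.]
lid [394.  29.  15.]
grip [615.  12. 176.]
yellow [ 368. -135.   35.]
scanner 729 c [513.1 344.3] size [278.3  59.8] ang 17.5 z 37.9
scanner top 663 c [513.1 344.3] size [278.3  59.8] ang 17.5 z 38.3
mat 1587 c [472.1 317.8] size [199.5 129.4] ang 13.5 z 3.2
blk [336. 170.] zmax 0.200 149 c [245.3  26. ] size [ 20.3 110.3] ang 7.4 z 183.8
blk [235. 207.] zmax 0.189 133 c [610.6  -2. ] size [34.9 22.7] ang 85.4 z 173.0
blk [166. 220.] zmax 0.155 33 c [808.5 -66.7] size [12.1 51.2] ang 1.7 z 152.4
blk [259. 230.] zmax 0.143 29 c [588.2  98.5] size [29.3  8.1] ang 78.9 z 137.8
wht [121. 120.] 5215 c [  508.3 -1045.8] size [953.  423.1] ang 5.1 z -66.0
wht [280. 157.] 704 c [ 206.9 -358. ] size [142.6 190.8] ang 12.5 z 3.0
wht [228. 180.] 558 c [ 481.1 -323.8] size [120.2 149.5] ang 7.2 z 2.2
wht [223. 239.] 132 c [650.5  -7.2] size [189.5  47.4] ang 73.0 z 9.5
side
cardA [ 478. -324.    2.]
lid [385.  27.  16.]
grip [603.   5. 173.]
clip [629. -74.  -1.]
scanner 1315 c [453.7 327.9] size [154.   60.5] ang 14.6 z 37.8
scanner top 1144 c [453.7 327.9] size [154.   60.5] ang 14.6 z 38.3
mat 1961 c [469.1 319.3] size [195.3 126.4] ang 13.3 z 4.0
blk [261. 173.] zmax 0.190 187 c [608.   1.] size [28.9 19.9] ang 77.0 z 170.7
blk [246. 201.] zmax 0.144 41 c [584.6 100.2] size [24.6  9. ] ang 83.6 z 137.3
wht [343. 188.] 14594 c [ 630.1 -592.8] size [ 744.6 1413.3] ang 18.1 z 0.4
wht [490. 128.] 1314 c [ 128.9 -838.9] size [279.7 790.8] ang 8.3 z -33.1
wht [258. 153.] 105 c [ 871.5 -363.8] size [ 52.4 101.5] ang 0.1 z 0.6
wht [485. 176.] 1919 c [ 114.  -848.3] size [678.9 227.8] ang 89.9 z 0.7
```

View pics/crop1.png

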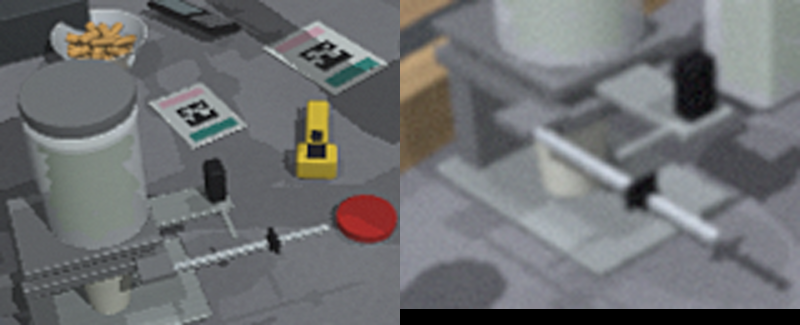

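The crops show card A (left crop, code at about (197,112)) clearly smaller than card B. The clip is at (273,240) on the rail beside the gate. Card A measures about 100x140 mm, centred near (0.478,-0.322). I move over the card first for a close look with the wrist camera.

```bash
python3 -m crank '[[1,37,-11,0,0],[1,75,-21,0,0],[1,112,-32,0,0],[1,149,-43,0,0],[1,187,-54,0,0],[1,224,-64,0,0],[1,261,-75,0,0],[1,298,-86,0,0],[1,336,-96,0,0],[1,373,-107,0,0],[1,373,-107,0,0],[1,373,-107,0,0]]'
python3 - <<'E'
from h import *
im,W=cloud('wrist'); np.savez('/tmp/w1',im=im,W=W); save('w1.png',im)
for n in('scene','side'):
    f=np.load(f'/tmp/{n}.npz');W=f['W'].copy();im=f['im'].astype(int)
    z=W[...,2]
    # code: dark pixels in card A
    m=(im.max(2)<90)&(z<.01)&(abs(W[...,0]-.478)<.055)&(abs(W[...,1]+.322)<.06)
    P=W[m];print(n,'code',len(P),((P.min(0)+P.max(0))/2).round(4),np.ptp(P,axis=0).round(4))
    for nm,lo,hi,b in(('hoptop',.325,.36,(.55,1,-.3,.3)),('stack',.16,.2,(.4,.9,.1,.6)),('spare',.06,.09,(.4,.9,.32,.7)),('deck',.148,.157,(.6,1,-.2,.25)),('jar',.15,.2,(.6,1,-.4,-.08))):
        m=(z>lo)&(z<hi)&(W[...,0]>b[0])&(W[...,0]<b[1])&(W[...,1]>b[2])&(W[...,1]<b[3]);P=W[m]
        if len(P)>8:
            r=cv2.minAreaRect((P[:,:2]*1000).astype(np.float32)); print(nm,len(P),P.mean(0).round(3),np.round(r[0]),np.round(r[1]),round(r[2],1))
E
```

```text
time: 1.1
tool_pos: [0.4611, -0.3188, 0.404]
tool_rot: [-3.141, 0.001, 0.238]
contact_force: [0.0, 0.1, 0.3]
opening: 0.092
grip_force: 0.0
scene code 65 [ 0.4906 -0.3364  0.0013] [0.0795 0.0775 0.0135]
hoptop 1160 [ 0.755 -0.021  0.336] [753. -28.] [122. 124.] 34.9
stack 742 [0.732 0.302 0.173] [730. 298.] [79. 74.] 58.3
spare 592 [0.58  0.503 0.074] [636. 518.] [208. 549.] 49.9
deck 755 [ 0.8   -0.017  0.152] [726. -24.] [134. 254.] 78.5
jar 88 [ 0.82  -0.094  0.153] [819. -95.] [30. 42.] 80.9
side code 24 [ 0.4776 -0.321   0.0046] [0.0443 0.0436 0.0056]
hoptop 790 [ 0.742 -0.018  0.336] [751. -28.] [122. 120.] 5.0
stack 664 [0.723 0.303 0.173] [729. 298.] [76. 79.] 41.5
spare 1782 [0.68  0.571 0.072] [722. 477.] [258. 460.] 35.0
deck 462 [ 0.751 -0.002  0.153] [736. -15.] [255. 129.] 15.7
jar 382 [ 0.711 -0.246  0.171] [ 718. -193.] [224.  77.] 89.0
```

View pics/w1.png

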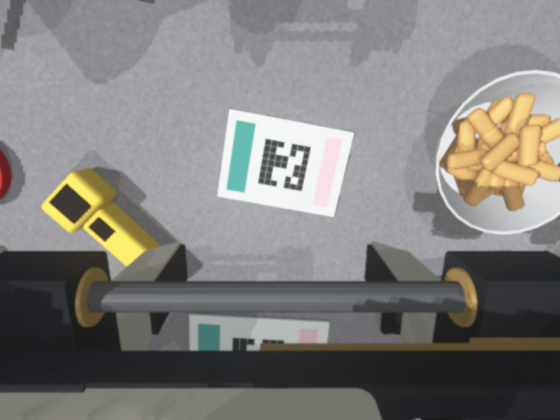

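The wrist view shows one card whole, with its code at (284,165), and the edge of another at (260,335), seen beneath the gripper. I check both for size.

```bash
python3 - <<'E'
from h import *
f=np.load('/tmp/w1.npz');W=f['W'];im=f['im'].astype(int)
for u,v in((284,165),(230,110),(352,132),(334,215),(219,196),(190,316),(329,321),(260,335)): print((u,v),(W[v,u]*1000).round(1))
s=np.zeros(im.shape[:2],bool);s[130:200,252:316]=1
P=W[s&(im.max(2)<70)];r=cv2.minAreaRect((P[:,:2]*1000).astype(np.float32));print('code',r)
c=cv2.imread('pics/scene1.png');k=vision.get_calibration('scene');
E
```

```text
(284, 165) [ 477.6 -324.5    3.6]
(230, 110) [ 522.  -252.8    3.5]
(352, 132) [ 531.  -389.     2.4]
(334, 215) [ 432.7 -397.7   -1.1]
(219, 196) [ 424.1 -259.5    2.4]
(190, 316) [ 258.1 -253.7    3.7]
(329, 321) [ 2.916e+02 -4.320e+02  4.000e-01]
(260, 335) [ 252.7 -348.2    5.2]
code ((0.0, 0.0), (0.0, 0.0), 0.0)
```

```bash
python3 -m crank '[[1,9,-40,0,0],[1,18,-79,0,0],[1,27,-119,0,0],[1,36,-158,0,0],[1,46,-198,0,0],[1,55,-237,0,0],[1,64,-277,0,0],[1,73,-316,0,0],[1,82,-356,0,0],[1,91,-395,0,0],[1,100,-435,0,0],[1,109,-474,0,0]]'
python3 -m crank '[[1,9,-40,0,-0.02],[1,18,-79,0,-0.02],[1,27,-119,0,-0.02],[1,36,-158,0,-0.02],[1,36,-158,0,-0.02],[1,36,-158,0,-0.02],[1,36,-158,0,-0.02]]'
cat > s.py <<'E'
from h import *
import sys
im,W=cloud('wrist'); save(sys.argv[1],im); z=W[...,2]
m=((z>.03)&(z<.055)&(np.hypot(W[...,0]-.456,W[...,1]-.328)<.13)).astype(np.uint8)
nl,l,st,ce=cv2.connectedComponentsWithStats(m); j=1+st[1:,4].argmax();P=W[l==j]
print(len(P),cv2.minAreaRect((P[:,:2]*1000).astype(np.float32)),np.median(P[:,2]),telemetry.observe()['tool_pos'])
q=(P[:,:2]-P[:,:2].mean(0));_,_,V=np.linalg.svd(q,full_matrices=False);a=V[0]*np.sign(V[0][0])
t=P[:,:2]@a;n=np.array([-a[1],a[0]]);y=P[:,:2]@n
h=t<t.max()-.055
fit=np.array([(tt,(y[(abs(t-tt)<.004)].min()+y[(abs(t-tt)<.004)].max())/2) for tt in np.linspace(t.min()+.01,t.max()-.06,8)])
p=np.polyfit(fit[:,0],fit[:,1],1); ang=np.arctan2(a[1],a[0])+np.arctan(p[0])
tc=t.max()-.075;c=tc*a+np.polyval(p,tc)*n
print('center',c.round(4),'heading',ang.round(4),'len',np.ptp(t),'hw',np.ptp(y[h]))
o=telemetry.observe();print(o['tool_rot'])
E
python3 s.py w2.png
```

```text
time: 2.15
tool_pos: [0.4554, 0.1666, 0.4049]
tool_rot: [3.141, -0.0, 0.231]
contact_force: [0.5, -0.2, -0.2]
opening: 0.092
grip_force: 0.0
time: 2.73
tool_pos: [0.4546, 0.3269, 0.4043]
tool_rot: [3.141, 0.001, 0.253]
contact_force: [0.0, -1.6, 0.1]
opening: 0.0917
grip_force: 0.0
5695 ((454.73162841796875, 326.2289123535156), (153.07057189941406, 60.04538345336914), 14.507472038269043) 0.039184796031456415 [0.45477593 0.32647852 0.40456247]
center [0.4563 0.3266] heading 0.2621 len 0.1532036212501513 hw 0.03401653552820619
[3.14075983e+00 6.40423250e-04 2.51786239e-01]
```

View pics/w2.png

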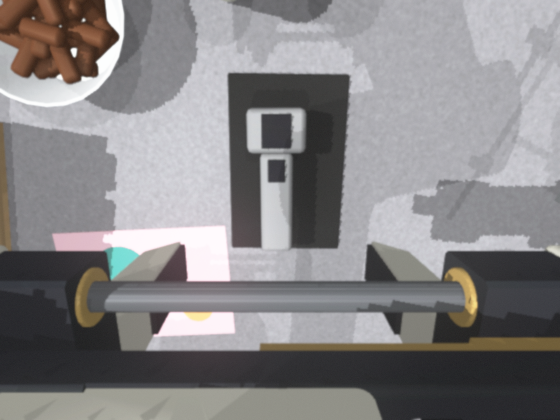

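The wrist view shows the scanner from (277,130) at its head to (277,248) at its tail, in line with the tool and between the fingers. I go down and grip it.

```bash
python3 -m crank '[[1,1,0,37,0],[1,1,0,75,0],[1,2,0,112,0],[1,2,0,145,0],[1,2,0,175,0],[1,2,0,198,0],[1,2,0,212,0],[1,2,0,218,0],[1,2,0,218,0],[1,2,0,218,0]]' 30
python3 -m crank '[[-1,0,0,0,0],[-1,0,0,0,0],[-1,0,0,0,0],[-1,0,0,0,0],[-1,0,0,0,0],[-1,0,0,0,0],[-1,0,0,0,0],[-1,0,0,0,0]]' 30
```

```text
time: 3.62
tool_pos: [0.457, 0.3278, 0.1875]
tool_rot: [-3.142, -0.001, 0.252]
contact_force: [-0.7, -0.1, 0.3]
opening: 0.0916
grip_force: 0.0
time: 4.28
tool_pos: [0.4563, 0.3287, 0.1866]
tool_rot: [3.141, 0.0, 0.254]
contact_force: [0.5, -0.3, 0.0]
opening: 0.0433
grip_force: 0.0
```

```bash
python3 -m crank '[[-1,0,0,0,0],[-1,0,0,0,0],[-1,0,0,0,0],[-1,0,0,0,0],[-1,0,0,0,0]]' 30
python3 -m crank '[[-1,0,0,-10,0],[-1,0,0,-30,0],[-1,0,0,-60,0],[-1,0,0,-95,0],[-1,0,0,-130,0],[-1,0,0,-165,0],[-1,0,0,-195,0],[-1,0,0,-210,0],[-1,0,0,-218,0],[-1,0,0,-218,0]]'
```

```text
time: 4.7
tool_pos: [0.4563, 0.3286, 0.1866]
tool_rot: [3.141, 0.0, 0.254]
contact_force: [0.3, -0.5, 0.6]
opening: 0.0338
grip_force: 30.0
time: 5.53
tool_pos: [0.4562, 0.3287, 0.4068]
tool_rot: [-3.141, -0.004, 0.254]
contact_force: [0.8, -0.1, -1.1]
opening: 0.0341
grip_force: 30.0
```

```bash
python3 -m crank '[[-1,-5,16,0,0],[-1,-14,47,0,0],[-1,-26,85,0,0],[-1,-37,122,0,0],[-1,-49,160,0,0],[-1,-60,197,0,0],[-1,-72,235,0,0],[-1,-83,272,0,0],[-1,-95,310,0,0],[-1,-106,347,0,0],[-1,-118,385,0,0],[-1,-129,422,0,0]]'
python3 -m crank '[[-1,-11,36,0,0],[-1,-22,72,20,0],[-1,-33,108,45,0],[-1,-44,144,75,0],[-1,-54,176,100,0],[-1,-60,198,120,0],[-1,-64,210,128,0],[-1,-66,216,131,0],[-1,-66,216,131,0],[-1,-66,216,131,0]]'
python3 - <<'E'
from h import *
im,W=cloud('wrist'); save('w3.png',im)
z=W[...,2]
m=(z>.1)&(z<.15)&(np.indices(z.shape)[0]<245); P=W[m]
print(len(P)); print(cv2.minAreaRect((P[:,:2]*1000).astype(np.float32)),P[:,2].min(),np.median(P[:,2]))
im,W=cloud('side'); save('side3.png',im[140:290,260:460])
E
```

```text
time: 6.53
tool_pos: [0.4364, -0.1139, 0.4032]
tool_rot: [-3.14, 0.002, 0.254]
contact_force: [0.8, -0.0, -1.0]
opening: 0.034
grip_force: 30.0
time: 7.37
tool_pos: [0.4279, -0.337, 0.274]
tool_rot: [-3.141, -0.0, 0.254]
contact_force: [0.7, 0.7, -1.0]
opening: 0.0337
grip_force: 30.0
19165
((469.1024475097656, -326.5921936035156), (64.2099838256836, 60.276607513427734), 14.571161270141602) 0.10002577592496034 0.12946657992116045
```

View pics/w3.png

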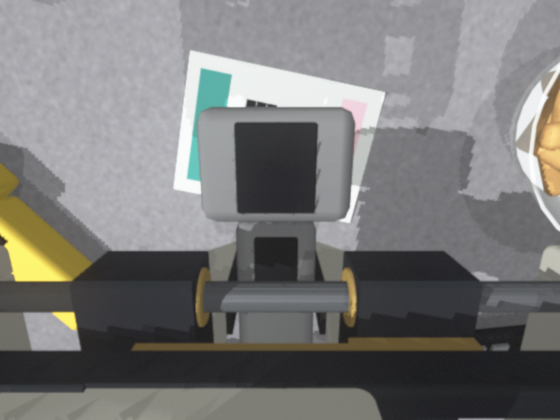

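The head at (277,163) covers the code, and the measured window (0.4784,-0.324) lies within 1 mm of it. I hold for two seconds.

```bash
for i in 1 2; do python3 -m crank '[[-1,0,0,0,0],[-1,0,0,0,0],[-1,0,0,0,0],[-1,0,0,0,0],[-1,0,0,0,0],[-1,0,0,0,0],[-1,0,0,0,0],[-1,0,0,0,0],[-1,0,0,0,0],[-1,0,0,0,0],[-1,0,0,0,0],[-1,0,0,0,0]]'; done
python3 -m crank '[[-1,2,-6,-3,0],[-1,6,-18,-11,0],[-1,12,-40,-31,0],[-1,22,-72,-56,0],[-1,33,-108,-86,0],[-1,44,-144,-116,0],[-1,55,-180,-131,0],[-1,66,-216,-131,0],[-1,78,-254,-131,0],[-1,89,-291,-131,0],[-1,101,-329,-131,0],[-1,112,-366,-131,0]]'
python3 -m crank '[[-1,12,-38,0,0],[-1,23,-76,0,0],[-1,35,-114,0,0],[-1,46,-152,0,0],[-1,58,-190,0,0],[-1,69,-226,0,0],[-1,77,-252,0,0],[-1,82,-267,0,0],[-1,83,-272,0,0],[-1,83,-272,0,0],[-1,83,-272,0,0]]'
```

```text
time: 8.47
tool_pos: [0.4277, -0.3378, 0.2737]
tool_rot: [3.142, 0.0, 0.254]
contact_force: [0.8, 0.3, -0.9]
opening: 0.0341
grip_force: 30.0
time: 9.47
tool_pos: [0.4277, -0.3378, 0.2737]
tool_rot: [3.141, 0.0, 0.254]
contact_force: [0.7, 0.3, -1.7]
opening: 0.0342
grip_force: 30.0
time: 10.47
tool_pos: [0.4429, 0.0476, 0.4056]
tool_rot: [3.142, -0.001, 0.254]
contact_force: [0.6, -0.3, -2.7]
opening: 0.0339
grip_force: 30.0
time: 11.38
tool_pos: [0.4556, 0.3284, 0.4049]
tool_rot: [3.141, 0.0, 0.254]
contact_force: [-0.1, -0.6, -1.7]
opening: 0.0339
grip_force: 30.0
```

```bash
python3 -m crank '[[-1,0,0,20,0],[-1,0,0,55,0],[-1,0,0,92,0],[-1,0,0,128,0],[-1,0,0,160,0],[-1,0,0,185,0],[-1,0,0,200,0],[-1,0,0,208,0],[-1,0,0,213,0],[-1,0,0,217,0],[-1,0,0,218,0],[-1,0,0,218,0]]'
python3 -m crank '[[0.9,0,0,0,0],[0.9,0,0,0,0],[0.9,0,0,0,0],[0.9,0,0,0,0],[0.9,0,0,0,0],[0.9,0,0,0,0],[0.9,0,0,0,0],[0.9,0,0,0,0],[0.9,0,0,0,0],[0.9,0,0,0,0],[0.9,0,0,0,0],[0.9,0,0,0,0]]'
python3 -m crank '[[0.9,0,0,-10,0],[0.9,0,0,-40,0],[0.9,0,0,-75,0],[0.9,0,0,-110,0],[0.9,0,0,-145,0],[0.9,0,0,-180,0],[0.9,0,0,-210,0],[0.9,0,0,-218,0],[0.9,0,0,-218,0],[0.9,0,0,-218,0],[0.9,0,0,-218,0]]'
python3 s.py w4.png
```

```text
time: 12.38
tool_pos: [0.4566, 0.3286, 0.1875]
tool_rot: [-3.141, -0.001, 0.254]
contact_force: [-0.3, -0.2, -0.9]
opening: 0.0338
grip_force: 30.0
time: 13.38
tool_pos: [0.4563, 0.3287, 0.1866]
tool_rot: [3.141, 0.0, 0.254]
contact_force: [-0.3, 0.9, -0.4]
opening: 0.0872
grip_force: 0.0
time: 14.3
tool_pos: [0.4559, 0.3285, 0.403]
tool_rot: [3.141, 0.003, 0.254]
contact_force: [0.2, -0.2, -0.6]
opening: 0.0875
grip_force: 0.0
5733 ((454.8004150390625, 329.2661437988281), (154.2051239013672, 59.19884490966797), 13.104084014892578) 0.039136406922966806 [0.45599847 0.328505   0.40273274]
center [0.4566 0.3284] heading 0.2492 len 0.15344461191663933 hw 0.03410765190448775
[3.14058889 0.00371915 0.25377272]
```

```bash
python3 -m crank '[[0.9,1,32,0,0.05],[0.9,2,64,0,0.1],[0.9,4,96,0,0.15],[0.9,5,128,0,0.2],[0.9,6,160,0,0.25],[0.9,8,192,0,0.3],[0.9,9,224,0,0.35],[0.9,10,256,0,0.4],[0.9,11,285,0,0.448],[0.9,11,290,0,0.448],[0.9,11,290,0,0.448],[0.9,11,290,0,0.448]]'
cat > g.py <<'E'
from h import *
import sys
o=telemetry.observe();T=Ro.from_euler('xyz',o['tool_rot'])
c=vision.get_calibration('wrist');R=cv2.Rodrigues(np.array(c['rvec'],float))[0]
cam=-R.T@np.array(c['tvec'],float).ravel();print('cam in tool',T.inv().apply(cam-o['tool_pos']).round(3))
im,W=cloud('wrist');np.savez('/tmp/wg',im=im,W=W);save(sys.argv[1],im);z=W[...,2]
print(o['tool_pos'],o['tool_rot'])
for nm,lo,hi,s in(('griptop',.18,.195,30),('rail/clip/ptr',.128,.15,30)):
    m=((z>lo)&(z<hi)&(W[...,0]>.4)&(W[...,0]<.66)&(im.max(2)<75)).astype(np.uint8); nl,l,st,ce=cv2.connectedComponentsWithStats(m)
    for j in range(1,nl):
        if st[j,4]>s:
            P=W[l==j];print(nm,ce[j].round(),st[j,4],cv2.minAreaRect((P[:,:2]*1000).astype(np.float32)),P[:,2].max().round(3))
E
python3 g.py w5.png
```

```text
time: 15.35
tool_pos: [0.5396, 0.051, 0.4035]
tool_rot: [-3.142, 0.003, -0.194]
contact_force: [0.1, 0.7, -0.4]
opening: 0.0874
grip_force: 0.0
cam in tool [0.073 0.001 0.02 ]
[0.5395906  0.05095137 0.40348923] [-3.14150227e+00  2.64879075e-03 -1.94296124e-01]
griptop [344.  99.] 2012 ((610.0514526367188, -2.934957504272461), (28.751115798950195, 21.61458969116211), 78.48465728759766) 0.191
rail/clip/ptr [204. 161.] 506 ((585.8294677734375, 96.2929458618164), (26.989673614501953, 13.095272064208984), 80.64299011230469) 0.145
```

View pics/w5.png

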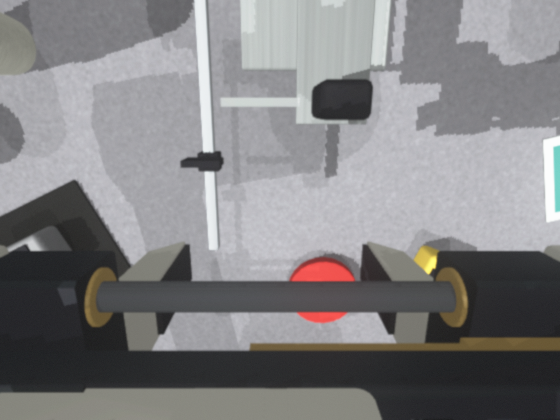

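The wrist view shows the grip top at (342,99), the pointer bar from (222,102) to (300,102), the clip fin at (200,161) and the lid at (322,290). I work out the yaw and the distance to pull.

```bash
python3 - <<'E'
from h import *
f=np.load('/tmp/wg.npz');W=f['W'];im=f['im'].astype(int);z=W[...,2]
v,u=np.indices(z.shape)
# rail axis
m=(u>190)&(u<220)&(v<248)&(z>.11)&(z<.15)&(im.min(2)>150);P=W[m][:,:2]
l=cv2.fitLine(P.astype(np.float32),cv2.DIST_HUBER,0,.01,.01).ravel();d=l[:2]*np.sign(l[0]);print('rail yaw',np.arctan2(d[1],d[0]),len(P))
for yaw in(-.175,-.194):
    X=np.array([np.cos(yaw),np.sin(yaw)]);Y=np.array([-X[1],X[0]])
    L=np.stack([W[...,:2]@X,W[...,:2]@Y,z],-1)*1000
    a=L[(u>224)&(u<290)&(v>94)&(v<110)&(z>.125)&(z<.145)]
    c=L[(u>178)&(u<225)&(v>148)&(v<176)&(z>.125)&(z<.15)&(im.max(2)<75)]
    t=c[c[:,2]>138]
    g=L[(u>308)&(u<375)&(v>75)&(v<122)&(z>.18)&(z<.195)]
    h=lambda q:np.percentile(q,[2,50,98],axis=0).round(1).tolist()
    print(yaw,'ptr',h(a),'\nclip',h(c),'\nfin',len(t),h(t),'\ngrip',h(g))
    for lo in range(180,222,6):
        q=L[(u>=lo)&(u<lo+6)&(v>148)&(v<176)&(z>.125)&(z<.15)&(im.max(2)<75)]
        if len(q)>4:print(lo,len(q),h(q)[0][0],h(q)[2][0],h(q)[1][2])
E
```

```text
rail yaw -0.19322114 2427
-0.175 ptr [[598.9, 133.4, 136.6], [601.9, 155.0, 138.1], [604.7, 176.7, 139.4]] 
clip [[554.6, 183.5, 128.5], [561.6, 194.0, 140.0], [566.4, 209.3, 144.2]] 
fin 283 [[557.6, 183.5, 139.0], [560.5, 195.4, 142.9], [562.6, 209.5, 144.5]] 
grip [[590.7, 89.1, 183.3], [601.1, 103.6, 187.6], [611.5, 117.4, 189.2]]
180 27 558.7 562.8 143.1
186 50 558.6 562.7 142.5
192 50 558.7 562.6 142.5
198 96 554.6 566.6 135.4
204 96 554.6 565.8 137.8
210 99 554.6 565.8 134.7
216 91 554.5 566.7 133.9
-0.194 ptr [[596.1, 144.9, 136.6], [598.8, 166.4, 138.1], [601.4, 188.1, 139.4]] 
clip [[550.8, 194.1, 128.5], [557.7, 204.7, 140.0], [562.7, 219.9, 144.2]] 
fin 283 [[553.9, 194.1, 139.0], [556.8, 206.0, 142.9], [558.6, 220.1, 144.5]] 
grip [[588.7, 100.5, 183.3], [599.1, 115.0, 187.6], [609.3, 128.7, 189.2]]
180 27 554.6 558.8 143.1
186 50 554.6 558.7 142.5
192 50 554.9 558.6 142.5
198 96 550.8 562.7 135.4
204 96 550.8 562.1 137.8
210 99 550.8 562.1 134.7
216 91 550.8 563.1 133.9
```

Yaw is -0.193 and the pull is 42 mm, which fits the 40-65 mm given. The camera sits 73 mm ahead of the tool, so it would come close to the hopper. I make a half turn first.

```bash
python3 -m crank '[[0.9,0,0,0,-0.12],[0.9,0,0,0,-0.24],[0.9,0,0,0,-0.36],[0.9,0,0,0,-0.48],[0.9,0,0,0,-0.6],[0.9,0,0,0,-0.72],[0.9,0,0,0,-0.84],[0.9,0,0,0,-0.96],[0.9,0,0,0,-1.08],[0.9,0,0,0,-1.2],[0.9,0,0,0,-1.32],[0.9,0,0,0,-1.44]]'
python3 -m crank '[[0.9,0,0,0,-0.12],[0.9,0,0,0,-0.24],[0.9,0,0,0,-0.36],[0.9,0,0,0,-0.48],[0.9,0,0,0,-0.6],[0.9,0,0,0,-0.72],[0.9,0,0,0,-0.84],[0.9,0,0,0,-0.96],[0.9,0,0,0,-1.08],[0.9,0,0,0,-1.2],[0.9,0,0,0,-1.32],[0.9,0,0,0,-1.44]]'
python3 -m crank '[[0.9,0,0,0,-0.1],[0.9,0,0,0,-0.2],[0.9,0,0,0,-0.262],[0.9,0,0,0,-0.262],[0.9,0,0,0,-0.262]]'
python3 - <<'E'
from h import *
o=telemetry.observe();T=Ro.from_euler('xyz',o['tool_rot']);print(o['tool_rot'],o['qpos'])
print((T.inv().apply(np.array([.6098,-.0029,.329])-o['tool_pos'])*1000).round(1))
E
```

```text
time: 16.4
tool_pos: [0.5393, 0.0525, 0.4045]
tool_rot: [-3.141, -0.0, 1.255]
contact_force: [0.5, -0.4, 0.2]
opening: 0.087
grip_force: 0.0
time: 17.4
tool_pos: [0.5393, 0.0525, 0.4044]
tool_rot: [-3.142, -0.001, 2.695]
contact_force: [0.2, -0.0, -0.2]
opening: 0.0872
grip_force: 0.0
time: 17.82
tool_pos: [0.5394, 0.052, 0.4045]
tool_rot: [3.142, -0.0, 2.948]
contact_force: [0.3, 0.4, 1.6]
opening: 0.0872
grip_force: 0.0
[ 3.14153979e+00 -4.74990631e-04  2.94784625e+00] [-4.53445130e-02  3.73346049e-01  1.47749038e+00  1.27460794e-04
  1.29121818e+00 -1.42242962e+00]
[-79.7 -40.3  75.5]
```

```bash
python3 -m crank '[[0.9,-27,-13,0,0],[0.9,-54,-27,0,0],[0.9,-79,-40,0,0],[0.9,-79,-40,10,0],[0.9,-79,-40,30,0],[0.9,-79,-40,50,0],[0.9,-79,-40,65,0],[0.9,-79,-40,75,0],[0.9,-79,-40,75,0],[0.9,-79,-40,75,0]]'
python3 -m crank '[[-1,0,0,0,0],[-1,0,0,0,0],[-1,0,0,0,0],[-1,0,0,0,0],[-1,0,0,0,0],[-1,0,0,0,0],[-1,0,0,0,0],[-1,0,0,0,0],[-1,0,0,0,0],[-1,0,0,0,0],[-1,0,0,0,0],[-1,0,0,0,0]]' 50
python3 -m crank '[[-1,0,0,0,0],[-1,0,0,0,0],[-1,0,0,0,0]]'
```

```text
time: 18.65
tool_pos: [0.6095, -0.0032, 0.3296]
tool_rot: [-3.142, -0.001, 2.948]
contact_force: [-1.0, 0.6, -0.1]
opening: 0.087
grip_force: 0.0
time: 19.65
tool_pos: [0.6096, -0.0032, 0.3297]
tool_rot: [3.141, 0.0, 2.948]
contact_force: [1.4, 5.1, -1.4]
opening: 0.0297
grip_force: 50.0
time: 19.9
tool_pos: [0.6097, -0.0032, 0.3297]
tool_rot: [3.141, 0.0, 2.948]
contact_force: [1.2, 4.4, -0.1]
opening: 0.0298
grip_force: 50.0
```

Gripped at 29.8 mm, as the grip's 30 mm width requires. I pull 42 mm along tool +x.

```bash
python3 -m crank '[[-1,3,0,0,0],[-1,8,0,0,0],[-1,14,0,0,0],[-1,20,0,0,0],[-1,26,0,0,0],[-1,32,0,0,0],[-1,37,0,0,0],[-1,40,0,0,0],[-1,42,0,0,0],[-1,42,0,0,0],[-1,42,0,0,0],[-1,42,0,0,0]]'
python3 - <<'E'
from h import *
yaw=-.194;X=np.array([np.cos(yaw),np.sin(yaw)]);Y=np.array([-X[1],X[0]])
p=telemetry.observe()['tool_pos'];print('tool local x',p[:2]@X*1000)
out=[]
for n in('scene','side'):
    im,W=cloud(n);z=W[...,2];L=np.stack([W[...,:2]@X,W[...,:2]@Y,z],-1)*1000
    i=im.astype(int).max(2)
    g=(L[...,0]>530)&(L[...,0]<625)
    f=L[g&(L[...,1]>190)&(L[...,1]<225)&(z>.138)&(z<.147)&(i<75)]
    q=L[g&(L[...,1]>135)&(L[...,1]<185)&(z>.125)&(z<.142)]
    print(n,'fin',len(f),np.median(f,0).round(1),'ptr',len(q),np.median(q,0).round(1))
    k=vision.get_calibration(n);w=np.array([[556.8*X[0]+198*Y[0],556.8*X[1]+198*Y[1],140]])/1000
    uv=cv2.projectPoints(w,np.array(k['rvec'],float),np.array(k['tvec'],float),np.array(k['camera_matrix']),None)[0].ravel().astype(int);print(uv)
    out.append(cv2.resize(im[uv[1]-45:uv[1]+45,uv[0]-60:uv[0]+60],(400,300),interpolation=2))
save('fin.png',np.hstack(out))
E
```

```text
time: 20.9
tool_pos: [0.5696, 0.0046, 0.3297]
tool_rot: [3.14, 0.004, 2.948]
contact_force: [10.8, 5.1, -5.0]
opening: 0.03
grip_force: 50.0
tool local x 558.0759292369795
scene fin 13 [556.6 209.2 140.6] ptr 98 [574.4 141.  136.4]
[257 226]
side fin 23 [555.1 208.8 141.3] ptr 114 [561.4 139.7 136.6]
[248 198]
```

View pics/fin.png

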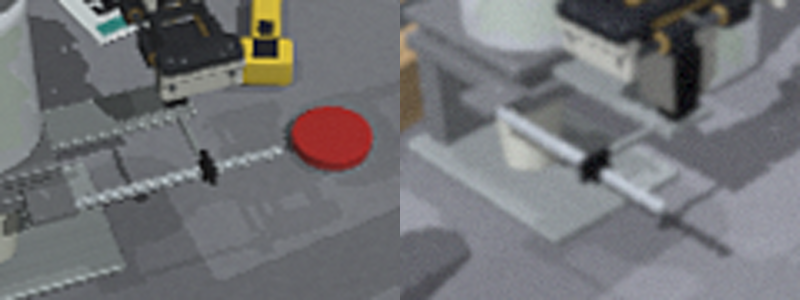

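Both crops show the pointer meeting the clip, at (205,155) and (600,155). The tool stands 1.5 mm short, so I add that, let it settle and check the pointer tip with depth.

```bash
python3 -m crank '[[-1,1.5,0,0,0],[-1,1.5,0,0,0],[-1,1.5,0,0,0],[-1,1.5,0,0,0],[-1,1.5,0,0,0],[-1,1.5,0,0,0],[-1,1.5,0,0,0],[-1,1.5,0,0,0],[-1,1.5,0,0,0],[-1,1.5,0,0,0],[-1,1.5,0,0,0],[-1,1.5,0,0,0]]'
python3 - <<'E'
from h import *
yaw=-.194;X=np.array([np.cos(yaw),np.sin(yaw)]);Y=np.array([-X[1],X[0]])
print('tool local x',telemetry.observe()['tool_pos'][:2]@X*1000)
for n in('scene','side'):
    im,W=cloud(n);z=W[...,2];L=np.stack([W[...,:2]@X,W[...,:2]@Y,z],-1)*1000
    q=L[(abs(L[...,0]-560)<25)&(L[...,1]>158)&(L[...,1]<188)&(z>.13)&(z<.143)]
    print(n,'tip',len(q),np.percentile(q,[10,50,90],axis=0).round(1).tolist())
    m=(z>.03)&(z<.055)&(np.hypot(W[...,0]-.456,W[...,1]-.328)<.1);print('scanner',m.sum(),np.nanmedian(W[m],0).round(3))
E
```

```text
time: 22.0
tool_pos: [0.5682, 0.0049, 0.3297]
tool_rot: [3.14, 0.004, 2.948]
contact_force: [11.0, 5.9, -4.9]
opening: 0.0297
grip_force: 50.0
tool local x 556.6353470372345
scene tip 17 [[554.7, 161.1, 134.9], [558.1, 174.1, 137.2], [560.1, 184.9, 139.7]]
scanner 653 [0.479 0.334 0.038]
side tip 31 [[554.0, 161.7, 133.4], [555.8, 174.5, 136.9], [560.6, 185.1, 139.6]]
scanner 1142 [0.467 0.332 0.039]
```

The pointer tip is at about 556–558 against the fin at 556.8, and it is steady. I hand in.

```bash
python3 -c "
from cell import ticket
print(ticket.hand_in())"
```

```text
the job is handed in; nothing more can be done
None
```

The job is handed in, with no verdict returned: the scanner was held over the code for about 2 s and laid back on its mat, and the gripper is still holding the gate with its pointer within about 2 mm of the mark.

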